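# Find a pendant lamp's balance point and set its hanger clip

## Task

This pendant lamp is to hang level from a single wire, so its balance point has to be found. Lay the lamp, diffuser down, squarely across the narrow steel edge clamped in the drill vice and shift it along until it stays level by itself, clear of the jaws, then let go and seat the hanger clip fully down over the top of the lamp, right above the edge, so that lamp and clip stay balanced there. Set the lamp down gently and do not press it hard onto the edge, and leave the other things on the bench alone.

Things in the scene. Friction and masses are not known exactly. Their poses are not given: they have to be found in the camera images.
- lamp: straight closed aluminium lamp 300 mm long (x), 26 wide (y), 30 high (z), white diffuser strip on its underside, 10 mm cable gland on its +x end; starts diffuser down on the bench. About 0.45 kg. Origin: middle of its underside, z up. Half its weight is a driver fixed unseen inside: the balance point is anywhere up to 33 mm either side of the middle.
- vice: blue drill vice 152x85x51 mm, fixed to the bench. Origin under it; its x runs from the screw handle (at -76 mm, bar 60 mm wide, 32 mm up) to the fixed jaw end (+76 mm). Jaws 76 mm wide along y, tops 49 mm (handle side) and 51 mm up, span x = +1 to +72 mm and hold the ridge bar upright between them.
- edge (a point): middle of the narrow flat on top of the steel ridge bar in the vice: the fulcrum, 55 mm above the bench. The flat is 8 mm wide (x) and 64 mm long (y); x points across the edge, along the vice's x, z up. A lamp laid across it (along this x or -x) stays level only with its balance point over the flat; else it tips 7 to 10 degrees onto a jaw. Let go while aslant, it may rock for seconds.
- clip: loose steel hanger clip, 0.06 kg: upside-down U 26 mm long (x), 42 mm over the lips (y), 32 mm clear between its 18 mm legs, open along x, to drop over the lamp's width. Grip its square 13x13 mm cable gripper, 24 to 48 mm up (flats across x and y; nose to 54). Origin: middle between leg tips, z up. Seated, its origin is 13.5 mm above the lamp's underside.
- jig_top (a point): top of the raised red lever of the test jig, fixed, 230 mm above the bench: the highest point of the jig, whose white 160x220 mm base plate lies between the clip and the vice, from this lever towards the robot; carry things over or round it
- spare_driver: spare driver: grey finned metal block 97x58x66 mm, loose, origin under its centre; leave alone
- tub: yellow round tub of small hardware, 68 mm across, 36 mm high, loose, origin under its centre; leave alone
- marker_pen: marker pen 135 mm long, 17 mm thick, lying loose, its length along its y; leave alone
- screwdriver: screwdriver with blue handle, 160 mm long, 25 mm thick, lying loose, its length along its y; leave alone

How it is judged:
On the way:
1. the lamp alone lies level across the edge, clear of the jaws and untouched by the robot (angle between lamp's own z axis and vertical below 0.04 rad and z of lamp in the frame of edge between -0.004 and 0.005 m and y of lamp in the frame of edge between -0.025 and 0.025 m and angle between the x axis of lamp and the x axis of edge, either way round below 0.3 rad and linear speed of lamp below 0.02 m/s and angular speed of lamp below 0.1 rad/s and contact force between lamp and the arm below 0.05 N and contact force between lamp and the fingers below 0.05 N), for 0.5 s.
At the end, for the whole second after the job is handed in: The lamp rests across the steel edge, within 17 degrees of square to it, level within 2.3 degrees and at rest, so that it bears on the edge alone; the clip is fully seated on the lamp, upright, its middle within 10 mm of the middle of the edge, at rest (angle between lamp's own z axis and vertical below 0.04 rad and z of lamp in the frame of edge between -0.004 and 0.005 m and y of lamp in the frame of edge between -0.025 and 0.025 m and angle between the x axis of lamp and the x axis of edge, either way round below 0.3 rad and linear speed of each of lamp, clip below 0.02 m/s and angular speed of lamp below 0.1 rad/s and z of clip in the frame of lamp between 0.0105 and 0.016 m and y of clip in the frame of lamp between -0.005 and 0.005 m and x of clip in the frame of edge between -0.01 and 0.01 m and angle between the x axis of clip and the x axis of lamp, either way round below 0.25 rad and angle between clip's own z axis and vertical below 0.08 rad); the robot touches nothing.
It fails at once if the lamp is banged, dropped or pressed onto the edge or jaws with more than 60 N (contact force between lamp and vice above 60 N).
It fails at once if another thing on the bench is moved more than 20 mm (distance of any of spare_driver, tub, marker_pen, screwdriver from where it was at the start of the episode above 0.02 m).
It also fails if it takes over 72 s, if anything falls off the work surface, if the arm or the gripper's body presses on something with over 40 N, if the wrist force passes 120 N, or if a joint passes its speed limit or range.

## Robot

A 6-joint arm with a two-finger parallel gripper is mounted at the origin on a cart in front of the work surface, level with it; the furniture and walls round the work are solid. World frame = base frame: x ahead of the robot, y to its left, z up, the work surface at z = 0. Lengths are in m, angles in rad, forces in N, time in s.
With the tool pointing down it reaches from about 0.225 to 0.725 m from the base axis. Payload 3.1 kg.
Tool frame: the origin (TCP) lies at the very end of the fingers, on their centre line; the grasp point (between the pads) lies 19 mm behind it; z points along the fingers, y is the line along which they close (so a half turn about z gives the same grasp; the last joint's range is limited). The gripper opens to 85 mm and grips with 20 to 120 N. Pads are 22 mm wide; open, the fingers measure 114 mm over their backs; the gripper's body (76 mm by 85 mm) begins 54 mm behind the grasp point. The pads swing forward as they close: fully open they stand 13 mm farther back than shut.
Start: joints at [-1.274, 0.048, 0.099, 1.622, 0, 1.443], TCP at [0.216, -0.478, 0.231] pointing down, gripper open.
Joint ranges: [-2.91, 2.91], [-0.99, 1.94], [-1.21, 1.42], [-2.12, 2.29], [-1.49, 1.47], [-3.14, 3.14]. Speed limits (rad/s): [2.79, 2.79, 3.14, 3.14, 3.14, 3.14].

## Interface

Orientations are given as [roll, pitch, yaw] about the fixed x, y, z axes, in that order (R = Rz(yaw) Ry(pitch) Rx(roll)).
In Python, from station import * gives the robot as it stands.
- The arm moves only by the tool drive_tool, never from a script. Its argument "targets" is a list that holds one entry, the list of rows, each a list of 7 numbers: the shift along the tool's x, y, z in units of 0.12 m (1.0 is 0.12 m), then the turn, a rotation vector about the tool's x, y, z in units of 30 degrees (1.0 is 30 degrees), then the closure, from 0 (fully open) to 1 (shut). A call has 1 to 8 rows; each row is the pose to reach, as a shift and turn from the pose commanded when the call began, along the tool's axes at that moment; what a row does not reach only later rows make up. A row lasts 1/12 s, in which the tool goes at most 41.7 mm and 7.16 degrees, less where a joint would pass 70% of its speed; a pose out of reach is approached as far as the arm can. A call with a number of a shift or a turn outside -1 to 1 is refused whole. A call with a gripper value outside its range is refused whole. The fingers move at their own pace and stop on an object; "grip_force" is the grip in N (left out, the last holds). Time passes only in rows, so rows that repeat a pose let the fingers close. It gives the time, the measured TCP pose, the force, the opening and the grip force at its end, in the units of the state.
- sense(): the state, without advancing time (a new reading comes with each control period).
- camera(name): name is "scene" or "side" or "wrist"; returns (picture, depth): 400x640x3 uint8, red, green, blue; 400x640 float32, m along the optical axis (not along the pixel's ray), 0 where there is no reading.
- camera_params(name): a dict with "fx", "fy", "cx", "cy" (pixels), "k1" (the pictures are not rectified: a ray, as slopes to the right and down, at radius r is drawn at 1 + k1 r^2 times it, then the intrinsics apply), "T" (4x4, takes a point from camera to world coordinates). Camera axes: x right, y down, z forward; pixel columns grow to the right and rows downward; lengths in m; the calibration is good to about 2 mm. A picture is of the moment at which its call begins: read the wrist's pose just before it. camera_params takes no time and is no camera call; for the wrist camera it gives the pose at the moment of the call.
- sign_off(): hands the job in; it is judged then, once.
The state is a dict: "clock": time; "joints": joint angles; "dq": joint speeds; "joint_efforts": joint torques, N m; "eef_pos": TCP position; "orientation": TCP orientation; "force": force on the tool from outside, world axes, zero at the start; "moment": the same for the moment, N m; "opening": finger opening in m; "gripper_force": force on a finger pad.
Only numpy, scipy, OpenCV 4.12 (cv2) and the standard library are available. Lean on these libraries where they do the work, as an engineer would, in place of code of your own. Each camera call takes 0.05 s, during which the arm holds its last target. There are 200 camera calls.

## Working session

There is one attempt and no reset: what is moved stays moved. The work goes in short steps, Python scripts to look and compute and a tool call to move; the robot and the scene stay as the last step left them, time stands still between calls to the robot, and variables do not carry over. Pictures are saved under pics/ and viewed, at most 11 in all, crops included, and the job is handed in when it is done.

Besides the shell and the picture viewer there is one more tool, called after ">>>" as name([rows], argument=value, ...), one row to a line, values as JSON. drive_tool: Moves the arm, as the interface text tells. Its arguments: {"type":"object","properties":{"targets":{"type":"array","items":{"type":"array","items":{"type":"array","items":{"type":"number"}}}},"grip_force":{"type":"number"}},"required":["targets"]}

```bash
ls; mkdir -p pics
cat > h.py <<'E'
from station import *
import numpy as np, cv2
def save(n,f):
    p,d=camera(n); P=camera_params(n); cv2.imwrite(f'pics/{f}.png',cv2.cvtColor(p,cv2.COLOR_RGB2BGR)); np.savez(f'pics/{f}.npz',p=p,d=d,**P); return p,d,P
def rays(P,uv):
    K=np.array([[P['fx'],0,P['cx']],[0,P['fy'],P['cy']],[0,0,1.]]); 
    q=cv2.undistortPoints(np.array(uv,float).reshape(-1,1,2),K,np.array([float(P['k1']),0,0,0,0])).reshape(-1,2)
    return np.c_[q,np.ones(len(q))]
def onplane(P,uv,z):
    r=rays(P,uv)@P['T'][:3,:3].T; o=P['T'][:3,3]; return o+r*((z-o[2])/r[:,2])[:,None]
def cloud(d,P):
    v,u=np.mgrid[0:d.shape[0],0:d.shape[1]]; r=rays(P,np.c_[u.ravel(),v.ravel()])
    X=(r*d.reshape(-1,1))@P['T'][:3,:3].T+P['T'][:3,3]; X[d.ravel()<=0]=np.nan; return X.reshape(*d.shape,3)
E
python3 - <<'E'
from h import *
for n in ['scene','side','wrist']:
    p,d,P=save(n,n+'0'); print(n,P['T'][:3].round(3).tolist(),P['fx'],P['k1'])
a=cv2.imread('pics/scene0.png');b=cv2.imread('pics/side0.png')
cv2.imwrite('pics/both.png',np.vstack([a,b])[:, :] if 0 else cv2.resize(np.vstack([a,b]),(480,600)))
print(sense())
E
```

```text
pics
scene [[-0.881, -0.193, 0.433, -0.041], [-0.474, 0.339, -0.813, 0.895], [0.01, -0.921, -0.389, 0.678]] 474.3196170275587 -0.09228565117640447
side [[0.893, -0.199, 0.404, -0.076], [-0.45, -0.407, 0.795, -1.349], [0.006, -0.892, -0.453, 0.83]] 436.79369925459287 -0.0962903630518098
wrist [[0.412, -0.868, -0.276, 0.287], [-0.911, -0.394, -0.123, -0.446], [-0.002, 0.302, -0.953, 0.372]] 316.63637408131865 -0.061383265085114484
{'clock': 0.15, 'joints': array([-1.27380781e+00,  4.86116614e-02,  9.79051612e-02,  1.62203177e+00,
       -5.95825854e-06,  1.44301944e+00]), 'dq': array([-0.00082793, -0.00097377,  0.00404453, -0.00184382,  0.00053191,
        0.00226323]), 'joint_efforts': array([ 2.07085177e-03, -3.39259887e+01,  3.20424271e+01,  1.53301447e-02,
       -1.25863021e-04, -1.05931247e-05]), 'eef_pos': array([ 0.21620428, -0.47785773,  0.23034359]), 'orientation': array([-3.13966579e+00, -2.41550490e-04,  4.24765186e-01]), 'force': array([-0.48941506, -0.19823999, -0.43183771]), 'moment': array([-0.0319234 , -0.04058009,  0.03472567]), 'gripper_force': 0.0, 'opening': 0.0853505941799992}
```

View pics/scene0.png

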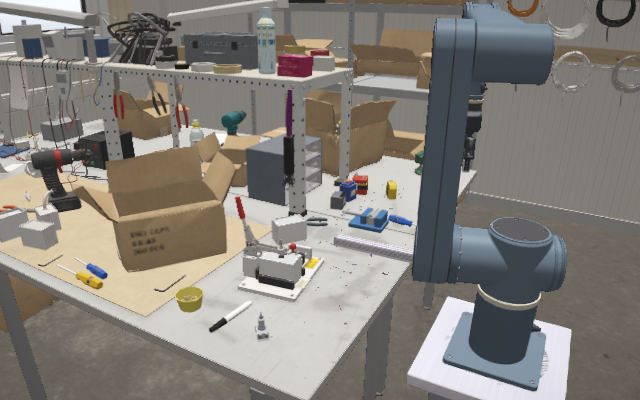

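View pics/side0.png

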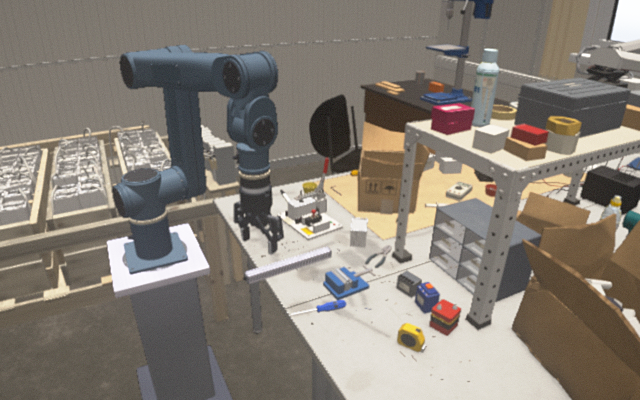

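The scene view shows the clip at (262,325), the jig at (275,265), the tub at (189,298) and the pen at (230,316). The lamp is at (375,245) and the vice at (368,218). In the side view the lamp is at (288,264), the vice at (345,282), the screwdriver at (325,307) and the shelf post at (403,255).

```bash
cat > m.py <<'E'
from h import *
for f,L in [('scene0',dict(clip=(262,325),lampL=(337,240),lampM=(375,247),lampR=(410,255),vice=(368,218),jigtop=(238,199),post=(297,211),driver=(289,230),shelf=(340,75))),('side0',dict(lampL=(250,275),lampM=(288,264),lampR=(328,252),vice=(345,282),sd=(325,307),post=(403,255),shelfcorner=(490,168),driver=(358,225),jigw=(320,218)))]:
    z=np.load(f'pics/{f}.npz'); X=cloud(z['d'],z); np.save(f'pics/{f}_X.npy',X)
    for k,(u,v) in L.items(): print(f,k,np.nanmedian(X[v-1:v+2,u-1:u+2].reshape(-1,3),0).round(3))
    p=z['p'].astype(int); W=(X[...,0]>.1)&(X[...,0]<.8)&(abs(X[...,1])<.7)
    # blue vice
    b=(p[...,2]>p[...,0]+50)&W&(X[...,2]>.005)&(X[...,2]<.08)
    Q=X[b]; 
    n,l,s,c=cv2.connectedComponentsWithStats(b.astype(np.uint8))
    for i in range(1,n):
        if s[i,4]>60:
            Q=X[l==i]; (cc,wh,a)=cv2.minAreaRect(Q[:,:2].astype(np.float32)*1000); print(f,'blue',s[i],np.round(cc),np.round(wh),round(a),'zmax',np.percentile(Q[:,2],98).round(3))
    # height map occupancy 
    H=W&(X[...,2]>.012)&(X[...,2]<.3)
    n,l,s,c=cv2.connectedComponentsWithStats(H.astype(np.uint8))
    for i in range(1,n):
        if s[i,4]>60:
            Q=X[l==i]; (cc,wh,a)=cv2.minAreaRect(Q[:,:2].astype(np.float32)*1000); print(f,'blob',s[i],np.round(cc),np.round(wh),round(a),'zmax',np.percentile(Q[:,2],99).round(3))
E
python3 m.py
```

```text
scene0 clip [0.467 0.208 0.034]
scene0 lampL [ 0.517 -0.262  0.02 ]
scene0 lampM [ 0.396 -0.267  0.025]
scene0 lampR [ 0.291 -0.273  0.023]
scene0 vice [ 0.482 -0.416  0.042]
scene0 jigtop [0.666 0.012 0.223]
scene0 post [ 0.727 -0.378  0.027]
scene0 driver [ 0.655 -0.21   0.041]
scene0 shelf [ 0.717 -0.664  0.45 ]
scene0 blue [341 181  15  13  81] [ 651. -619.] [51. 44.] 82 zmax 0.069
scene0 blue [349 208  39  23 241] [ 491. -439.] [112.  80.] 4 zmax 0.05
scene0 blue [375 210  12  10  64] [ 449. -444.] [20. 73.] 4 zmax 0.054
scene0 blue [389 215  23  11 118] [ 404. -510.] [24. 82.] 86 zmax 0.023
scene0 blob [ 234  131   90  166 5431] [ 619. -181.] [206. 522.] 14 zmax 0.29
scene0 blob [462 152  13  21 175] [ 210. -462.] [ 25. 123.] 25 zmax 0.3
scene0 blob [ 206  164   31   91 1069] [777. -70.] [127.  46.] 90 zmax 0.252
scene0 blob [330 176  37  31 609] [ 649. -603.] [202.  63.] 83 zmax 0.073
scene0 blob [341 207  48  23 654] [ 511. -442.] [154.  89.] 3 zmax 0.055
scene0 blob [388 214  27  11 111] [ 400. -510.] [26. 97.] 81 zmax 0.023
scene0 blob [ 334  220  132   64 3122] [ 329. -153
[... 937 characters left out ...]
 22  54 539] [778. -85.] [128.  44.] 90 zmax 0.253
side0 blob [ 280  158   57   80 1647] [591.  38.] [425. 178.] 76 zmax 0.213
side0 blob [392 174  21  87 927] [ 740. -392.] [73. 53.] 85 zmax 0.297
side0 blob [233 216  17  25 193] [ 192. -430.] [28. 42.] 23 zmax 0.299
side0 blob [350 217  18  28 425] [ 669. -238.] [106.  56.] 55 zmax 0.066
side0 blob [263 234  21  20 195] [ 237. -530.] [26. 42.] 24 zmax 0.299
side0 blob [242 247  90  34 836] [ 376. -285.] [313.  35.] 3 zmax 0.034
side0 blob [323 265  53  33 945] [ 510. -451.] [153.  88.] 2 zmax 0.057
side0 blob [396 270  53  40 943] [ 647. -605.] [193.  64.] 85 zmax 0.075
side0 blob [316 300  31  11 188] [ 404. -520.] [21. 84.] 79 zmax 0.025
```

View pics/wrist0.png

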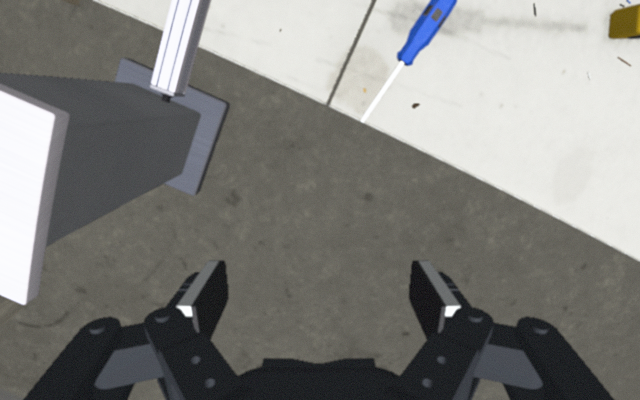

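The wrist view shows the near end of the lamp at (180,50) and the screwdriver at (430,30). The lamp and vice are nearly parallel, both about 3° from world x. I'll go above the lamp and look from there.

>>> drive_tool([
  [[0.3,-0.15,0,0,0,0.24,0.3],[0.6,-0.3,0,0,0,0.48,0.3],[0.95,-0.45,0,0,0,0.716,0.3],[0.95,-0.45,0,0,0,0.716,0.3]],
])

```text
clock: 0.48
eef_pos: [0.3001, -0.3786, 0.2312]
orientation: [-3.139, -0.001, 0.049]
force: [-0.2, -0.7, 0.2]
opening: 0.0596
gripper_force: 0.0
```

>>> drive_tool([
  [[0.25,-0.25,0,0,0,0,0.3],[0.5,-0.5,0,0,0,0,0.3],[0.73,-0.77,0.1,0,0,0,0.3],[0.73,-0.77,0.1,0,0,0,0.3],[0.73,-0.77,0.1,0,0,0,0.3]],
])

```text
clock: 0.9
eef_pos: [0.3815, -0.2831, 0.2182]
orientation: [-3.14, 0.002, 0.055]
force: [1.3, -0.3, -0.5]
opening: 0.0599
gripper_force: 0.0
```

Run:
```python
from h import *
s=sense();print(s['eef_pos'],s['orientation'],s['force'],s['moment'],s['joints'].round(2),s['opening'])
save('wrist','w1')
```

```text
[ 0.38153832 -0.2831239   0.21818564] [-3.13986068e+00  1.54706461e-03  5.48451037e-02] [ 1.32684662 -0.25531665 -0.53116628] [-0.00942161 -0.03197597 -0.0294694 ] [-0.78 -0.08 -0.06  1.6   0.    2.31] 0.05989999555649472
```

View pics/w1.png

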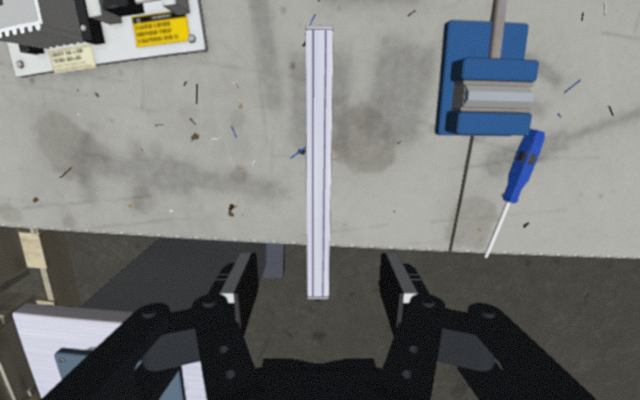

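The picture shows the lamp's top from (319,28) to (318,298), the vice's jaws at (495,70) and (488,122), and the bright ridge between them at about (497,96). The screw handle is on the far side.

```bash
cat > m2.py <<'E'
from h import *
z=np.load('pics/w1.npz'); X=cloud(z['d'],z); p=z['p'].astype(int)
# lamp by height
m=(X[...,2]>.022)&(X[...,2]<.04)&(X[...,1]>-.36)&(X[...,1]<-.2)&(X[...,0]>.2)&(X[...,0]<.56)
m[:,:290]=0;m[:,345:]=0
(cc,wh,a)=cv2.minAreaRect(np.argwhere(m)[:,::-1].astype(np.float32)); print('lamp px',cc,wh,a)
print('lamp corners',onplane(z,cv2.boxPoints((cc,wh,a)),.03).round(4).tolist(), np.nanmedian(X[...,2][m]))
# ridge
r=(X[...,2]>.0525)&(X[...,2]<.06)&(X[...,1]<-.37); r[:,:430]=0; r[:,560:]=0
g=(abs(p[...,2]-p[...,0])<40)
for nm,mm in(('ridge',r&g),('jaws+',(X[...,2]>.04)&~g&(X[...,1]<-.37))):
    mm=mm.copy(); mm[:60]=0;mm[140:]=0;mm[:,:430]=0;mm[:,560:]=0
    (cc,wh,a)=cv2.minAreaRect(np.argwhere(mm)[:,::-1].astype(np.float32)); c=cv2.boxPoints((cc,wh,a)); print(nm,mm.sum(),c.round().tolist(),onplane(z,c,.055 if nm=='ridge' else .05).round(4).tolist(),onplane(z,[cc],.055))
print(X[80:114:2,497].round(4).tolist()); print(p[80:114:2,497].tolist())
im=cv2.imread('pics/w1.png')[40:150,430:560]; cv2.imwrite('pics/c1.png',cv2.resize(im,None,fx=5,fy=5,interpolation=cv2.INTER_CUBIC))
E
python3 m2.py
```

```text
lamp px (319.0, 161.5) (273.0, 26.0) 90.0
lamp corners [[0.5297, -0.2646, 0.03], [0.531, -0.2892, 0.03], [0.2337, -0.3087, 0.03], [0.2321, -0.2771, 0.03]] 0.029583430299092772
ridge 606 [[466.0, 100.0], [466.0, 89.0], [533.0, 92.0], [533.0, 103.0]] [[0.4702, -0.4174, 0.055], [0.4797, -0.4162, 0.055], [0.4825, -0.4817, 0.055], [0.4729, -0.4835, 0.055]] [[ 0.4762206  -0.44925566  0.055     ]]
jaws+ 3184 [[454.0, 134.0], [463.0, 53.0], [538.0, 61.0], [530.0, 142.0]] [[0.4382, -0.4135, 0.05], [0.5118, -0.4096, 0.05], [0.5112, -0.4839, 0.05], [0.4356, -0.4926, 0.05]] [[ 0.474862   -0.44626244  0.055     ]]
[[0.4909, -0.4482, 0.0471], [0.4891, -0.4486, 0.0471], [0.4873, -0.4489, 0.0473], [0.4856, -0.4498, 0.0461], [0.4835, -0.4486, 0.0491], [0.4816, -0.4482, 0.0505], [0.4796, -0.4465, 0.0543], [0.4779, -0.4473, 0.0534], [0.476, -0.4472, 0.0543], [0.4741, -0.4465, 0.0563], [0.4724, -0.4473, 0.0555], [0.4708, -0.4502, 0.0508], [0.469, -0.4515, 0.0492], [0.4672, -0.4537, 0.0459], [0.4653, -0.4531, 0.0476], [0.4635, -0.4534, 0.0478], [0.4616, -0.4536, 0.0482]]
[[67, 82, 106], [133, 128, 126], [139, 133, 130], [144, 143, 143], [153, 154, 153], [151, 152, 153], [163, 170, 177], [166, 172, 180], [165, 173, 181], [168, 176, 181], [161, 165, 170], [146, 150, 145], [141, 144, 144], [137, 138, 138], [133, 132, 134], [136, 133, 131], [69, 80, 101]]
```

View pics/c1.png

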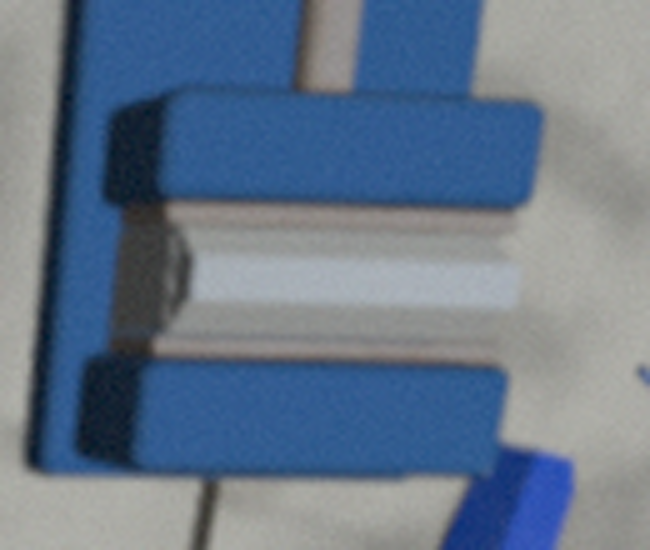

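The edge middle is at about (0.476,-0.449,0.055) with yaw about 0.043 (flat 66×9.6 mm, as expected). The lamp's centre is at (0.3815,-0.285), yaw 0.054. Next I descend and grip.

>>> drive_tool([
  [[0,0.01,0.3,0,0,0,0.4],[0,0.015,0.6,0,0,0,0.4],[0,0.015,0.87,0,0,0,0.4],[0,0.015,0.87,0,0,0,0.4]],
])

```text
clock: 1.28
eef_pos: [0.375, -0.2839, 0.1062]
orientation: [-3.13, 0.012, 0.047]
force: [-1.3, 2.4, -1.6]
opening: 0.0514
gripper_force: 0.0
```

>>> drive_tool([
  [[0,0,0.3,0,0,0,0.4],[0,0,0.55,0,0,0,0.4],[0,0,0.75,0,0,0,0.4],[0,0,0.86,0,0,0,0.4],[0,0,0.86,0,0,0,0.4]],
])

```text
clock: 1.7
eef_pos: [0.3788, -0.2871, 0.01]
orientation: [-3.138, 0.004, 0.048]
force: [-0.4, 0.5, 0.8]
opening: 0.0509
gripper_force: 0.0
```

>>> drive_tool([
  [[0,0,0,0,0,0,0.85],[0,0,0,0,0,0,0.85],[0,0,0,0,0,0,0.85],[0,0,0,0,0,0,0.85],[0,0,0,0,0,0,0.85],[0,0,0,0,0,0,0.85]],
], grip_force=60)

```text
clock: 2.2
eef_pos: [0.382, -0.2885, 0.0145]
orientation: [3.139, -0.002, 0.05]
force: [-1.0, 2.7, 6.3]
opening: 0.0241
gripper_force: 63.4
```

>>> drive_tool([
  [[0,0,-0.1,0,0,0,0.85],[0,0,-0.3,0,0,0,0.85],[0,0,-0.6,0,0,0,0.85],[0,0,-0.9,0,0,0,0.85],[0,0,-0.95,0,0,0,0.85],[0,0,-0.95,0,0,0,0.85],[0,0,-0.95,0,0,0,0.85],[0,0,-0.95,0,0,0,0.85]],
])

```text
clock: 2.87
eef_pos: [0.3798, -0.2863, 0.1233]
orientation: [-3.139, 0.003, 0.05]
force: [0.1, -0.5, -4.3]
opening: 0.0239
gripper_force: 62.1
```

Run:
```python
from h import *
F=[];M=[]
for i in range(6):
    p,d=camera('wrist'); s=sense(); F.append(s['force']);M.append(s['moment'])
print(np.mean(F,0),np.std(F,0),np.mean(M,0),np.std(M,0),s['eef_pos'],s['orientation'],s['opening'],s['clock'])
P=camera_params('wrist'); cv2.imwrite('pics/w2.png',p[...,::-1]); np.savez('pics/w2.npz',p=p,d=d,**P)
X=cloud(d,P); 
for v in range(20,300,25): print(v,X[v,319].round(4),end=' ')
```

```text
[ 0.21975991 -0.05964957 -4.22747303] [0.21680575 0.5455515  0.38984647] [ 0.00933745 -0.00146877  0.00502199] [0.01986671 0.04092215 0.03259437] [ 0.38035331 -0.2867264   0.12436413] [-3.13982466e+00  1.66349497e-03  4.98883564e-02] 0.024604381153179325 3.1667
20 [ 0.4875 -0.2812  0.1391] 45 [ 0.4792 -0.2816  0.1383] 70 [ 0.4704 -0.282   0.1387] 95 [ 0.4613 -0.2825  0.1393] 120 [ 0.4519 -0.283   0.1372] 145 [ 0.4423 -0.2835  0.1391] 170 [ 0.4321 -0.284   0.1387] 195 [ 0.4215 -0.2845  0.1389] 220 [ 0.4097 -0.2851  0.1371] 245 [ 0.3986 -0.2857  0.1389] 270 [ 0.3868 -0.2863  0.1399] 295 [ 0.3734 -0.287   0.1394]
```

Run:
```python
from h import *
F=[];M=[]
for i in range(40):
    camera('side'); s=sense(); F.append(s['force']);M.append(s['moment'])
print(np.mean(F,0),np.std(F,0),np.mean(M,0),np.std(M,0),s['clock'])
```

```text
[-0.09590548 -0.21713141 -4.29083658] [0.49414386 0.46536762 0.47639945] [0.00257474 0.00743267 0.00385018] [0.03082683 0.02859366 0.02910655] 5.1667
```

>>> drive_tool([
  [[0.1,0.15,0,0,0,0,0.85],[0.22,0.4,0,0,0,0,0.85],[0.33,0.62,0,0,0,0,0.85],[0.36,0.7,0,0,0,0,0.85],[0.36,0.7,0,0,0,0,0.85]],
])

```text
clock: 5.58
eef_pos: [0.4292, -0.3717, 0.1253]
orientation: [3.14, -0.001, 0.048]
force: [0.5, -0.4, -4.2]
opening: 0.0245
gripper_force: 62.0
```

>>> drive_tool([
  [[0.1,0.15,0,0,0,0,0.85],[0.22,0.4,0,0,0,0,0.85],[0.33,0.6,0,0,0,0,0.85],[0.36,0.69,0,0,0,0,0.85],[0.36,0.69,0,0,0,0,0.85],[0.36,0.69,0,0,0,0,0.85],[0.36,0.69,0,0,0,0,0.85]],
])

```text
clock: 6.17
eef_pos: [0.4749, -0.4482, 0.1254]
orientation: [-3.14, 0.001, 0.05]
force: [-0.8, -0.0, -3.8]
opening: 0.0243
gripper_force: 62.0
```

Run:
```python
from h import *
for i in range(3):
    s=sense();print(s['eef_pos'].round(4),s['orientation'].round(4),s['clock'])
    p,d,P=save('wrist','w3')
X=cloud(d,P)
for v in range(20,300,40): print(v,X[v,319].round(4),end=' ')
```

```text
[ 0.4749 -0.4482  0.1254] [-3.1396e+00  1.1000e-03  5.0300e-02] 6.1667
[ 0.475  -0.4482  0.1257] [-3.1401e+00  8.0000e-04  5.0500e-02] 6.2167
[ 0.4751 -0.4483  0.1258] [-3.1406e+00  5.0000e-04  5.0500e-02] 6.2667
20 [ 0.5826 -0.4428  0.1398] 60 [ 0.5687 -0.4435  0.1411] 100 [ 0.5544 -0.4442  0.1397] 140 [ 0.5391 -0.445   0.1406] 180 [ 0.5231 -0.4459  0.1416] 220 [ 0.5053 -0.4468  0.1406] 260 [ 0.4865 -0.4478  0.1411]
```

View pics/w3.png

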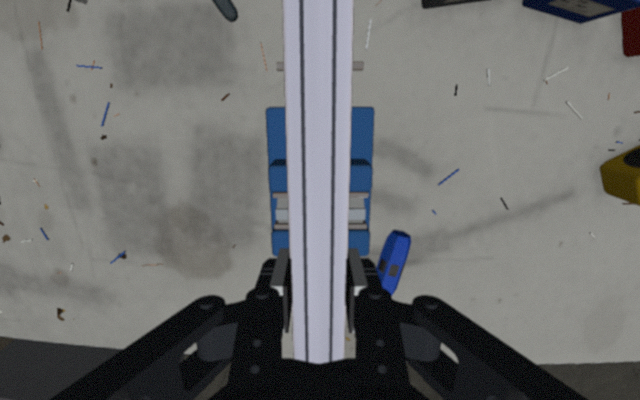

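The lamp lies over the vice. The bright ridge flat shows on both sides of it at about (281,215) and (359,215), centred on the lamp.

Run:
```python
from h import *
z=np.load('pics/w3.npz'); p=z['p'].astype(int)
for a,b in((278,286),(353,361)):
    q=p[195:236,a:b].mean((1,2)); print(q.round().astype(int).tolist())
print(onplane(z,[(282,208),(282,222),(357,208),(357,222),(274,215),(366,215)],.055).round(4).tolist())
```

```text
[112, 114, 114, 118, 122, 122, 121, 121, 120, 121, 121, 121, 116, 104, 111, 133, 141, 142, 140, 141, 141, 140, 142, 139, 133, 123, 112, 96, 74, 81, 105, 116, 112, 97, 67, 50, 58, 68, 74, 75, 78]
[116, 116, 120, 124, 123, 124, 122, 122, 122, 122, 123, 121, 110, 104, 123, 138, 143, 143, 144, 143, 143, 143, 143, 142, 134, 122, 114, 98, 75, 86, 110, 116, 112, 96, 64, 50, 60, 70, 74, 75, 77]
[[0.4808, -0.4219, 0.055], [0.4702, -0.4221, 0.055], [0.4835, -0.475, 0.055], [0.473, -0.476, 0.055], [0.4753, -0.4163, 0.055], [0.4786, -0.4819, 0.055]]
```

>>> drive_tool([
  [[0,0,0.1,0,0,0.013,0.85],[0,0,0.2,0,0,0.013,0.85],[0,0,0.3,0,0,0.013,0.85],[0,0,0.38,0,0,0.013,0.85],[0,0,0.42,0,0,0.013,0.85],[0,0,0.44,0,0,0.013,0.85],[0,0,0.44,0,0,0.013,0.85]],
])

```text
clock: 6.9
eef_pos: [0.475, -0.449, 0.0714]
orientation: [-3.14, 0.001, 0.043]
force: [-0.9, -0.1, -4.3]
opening: 0.0244
gripper_force: 62.0
```

>>> drive_tool([
  [[0,0,0.008,0,0,0,0.85],[0,0,0.016,0,0,0,0.85],[0,0,0.016,0,0,0,0.85],[0,0,0.016,0,0,0,0.85]],
])

```text
clock: 7.23
eef_pos: [0.4759, -0.4499, 0.0717]
orientation: [3.141, -0.001, 0.043]
force: [0.1, 0.1, -4.0]
opening: 0.0245
gripper_force: 62.0
```

```bash
cat > st.py <<'E'
from h import *
import sys
F=[];M=[];Z=[]
for i in range(int(sys.argv[1])):
    p,d=camera('wrist'); s=sense(); F.append(s['force']);M.append(s['moment']);Z.append(s['eef_pos'])
print(np.mean(F,0).round(2),np.mean(M,0).round(4),np.mean(Z,0).round(4),s['orientation'].round(3),s['opening'],s['clock'])
P=camera_params('wrist');X=cloud(d,P); np.savez('pics/last.npz',p=p,d=d,**P)
m=(abs(X[...,1]+.448)<.012)&(X[...,2]>.06)&(X[...,0]>.49)&(X[...,0]<.65)
q=X[m]; c=np.polyfit(q[:,0],q[:,2],1); print('slope deg',np.degrees(c[0]),'top z at .4768',np.polyval(c,.4768),'n',len(q))
y=np.polyfit(q[:,0],q[:,1],1); print('lamp yaw',y[0],'y at .4768',np.polyval(y,.4768))
E
python3 st.py 6
```

```text
[ 0.22  0.12 -4.69] [ 0.0027  0.0205 -0.0019] [ 0.4757 -0.4498  0.0714] [ 3.141 -0.     0.043] 0.024367262010447085 7.5333
slope deg -18.525383133359497 top z at .4768 0.11238300136357599 n 16089
lamp yaw 0.01014732972594786 y at .4768 -0.4479602257841618
```

```bash
sed -i "s/(X\[...,2\]>.06)&/(X[...,2]>.06)\&(X[...,2]<.115)\&(np.arange(400)[:,None]<230)\&/" st.py; python3 st.py 1
```

```text
[ 0.1  -0.74 -4.64] [-0.0256  0.0317  0.0405] [ 0.4756 -0.4496  0.0711] [ 3.141 -0.     0.043] 0.02448431511449619 7.5833
slope deg -0.134568672328427 top z at .4768 0.08568955479408628 n 13245
lamp yaw 0.01788704888343671 y at .4768 -0.4485781353445251
```

>>> drive_tool([
  [[0,0,0.008,0,0,0,0.85],[0,0,0.016,0,0,0,0.85],[0,0,0.016,0,0,0,0.85],[0,0,0.016,0,0,0,0.85]],
])

```text
clock: 7.92
eef_pos: [0.4757, -0.4497, 0.0695]
orientation: [3.141, -0.0, 0.043]
force: [-1.0, 0.7, -1.6]
opening: 0.0244
gripper_force: 62.3
```

```bash
python3 st.py 3
```

```text
[-0.3   0.12 -1.57] [0.1281 0.1193 0.0172] [ 0.4757 -0.4497  0.0695] [ 3.141 -0.     0.043] 0.02451492967085578 8.0667
slope deg -0.12373950682316535 top z at .4768 0.08415638262115543 n 13267
lamp yaw 0.017681314849007666 y at .4768 -0.44859602508802066
```

>>> drive_tool([
  [[0,0,0.005,0,0,0,0.85],[0,0,0.008,0,0,0,0.85],[0,0,0.008,0,0,0,0.7],[0,0,0.008,0,0,0,0.6],[0,0,0.008,0,0,0,0.5],[0,0,0.008,0,0,0,0.5],[0,0,0.008,0,0,0,0.5],[0,0,0.008,0,0,0,0.5]],
], grip_force=40)

```text
clock: 8.73
eef_pos: [0.4756, -0.4497, 0.0679]
orientation: [3.141, -0.0, 0.043]
force: [0.1, -0.1, -0.4]
opening: 0.0425
gripper_force: 0.0
```

```bash
for i in 1 2 3; do python3 st.py 4; done
```

```text
[ 0.28 -0.1  -0.28] [ 0.0035  0.0171 -0.0154] [ 0.4756 -0.4496  0.068 ] [-3.142  0.     0.043] 0.042555142509219206 8.9333
slope deg -0.09255689193788977 top z at .4768 0.08419227123033346 n 13492
lamp yaw 0.01704280917764386 y at .4768 -0.4485920340425108
[-0.08  0.07 -0.23] [0.0239 0.0212 0.0173] [ 0.4756 -0.4496  0.0681] [-3.142  0.     0.043] 0.04268804848376962 9.1333
slope deg -0.09975364457267592 top z at .4768 0.0841820768120432 n 13490
lamp yaw 0.01699692145371737 y at .4768 -0.44858197598707417
[ 0.07 -0.1  -0.11] [-0.0118  0.0017  0.0157] [ 0.4756 -0.4496  0.0681] [ 3.142 -0.     0.043] 0.04254106202374815 9.3333
slope deg -0.09741885473726665 top z at .4768 0.08415128467438121 n 13458
lamp yaw 0.016958593053405115 y at .4768 -0.44859015359629717
```

The lamp is level (0.1°), still and untouched after release. Next I plan the route to the clip and measure it.

>>> drive_tool([
  [[0,0,-0.1,0,0,0,0.5],[0,0,-0.35,0,0,0,0.5],[0,0,-0.7,0,0,0,0.5],[0,0,-1.0,0,0,0,0.5],[0,0,-1.0,0,0,0,0.5]],
])

```text
clock: 9.75
eef_pos: [0.4784, -0.4528, 0.2]
orientation: [3.128, -0.011, 0.043]
force: [0.1, -1.2, 2.8]
opening: 0.0427
gripper_force: 0.0
```

>>> drive_tool([
  [[-0.1,-0.25,-0.25,0,0,0,0.3],[-0.3,-0.5,-0.5,0,0,0,0.3],[-0.5,-0.8,-0.7,0,0,0,0.3],[-0.5,-1,-0.7,0,0,0,0.3]],
])

```text
clock: 10.08
eef_pos: [0.4094, -0.3332, 0.2767]
orientation: [3.136, -0.003, 0.041]
force: [0.8, 0.8, 0.8]
opening: 0.0596
gripper_force: 0.0
```

```bash
python3 - <<'E'
from h import *
z=np.load('pics/last.npz')
for f in ['scene0','side0']:
    X=np.load(f'pics/{f}_X.npy')
    for x0 in np.arange(.3,.75,.05):
        m=(X[...,0]>x0)&(X[...,0]<x0+.05)&(X[...,1]>-.15)&(X[...,1]<.13)&(X[...,2]<.35)&(X[...,2]>.01)
        q=X[m]; 
        if len(q)>3: print(f,x0.round(2),len(q),'zmax',np.percentile(q[:,2],98).round(3),'y',q[:,1].min().round(2),q[:,1].max().round(2))
s=sense();print(s['eef_pos'],s['orientation'],s['joints'].round(2))
E
cat > go.py <<'E'
from h import *
import sys
t=np.array([float(a) for a in sys.argv[1:4]]);yaw=float(sys.argv[4])
from scipy.spatial.transform import Rotation as R
s=sense(); r=R.from_euler('xyz',s['orientation']); g=R.from_euler('xyz',[np.pi,0,yaw])
print('units',(r.inv().apply(t-s['eef_pos'])/.12).round(3),'turn',((r.inv()*g).as_rotvec()/np.radians(30)).round(3))
E
python3 go.py 0.43 0.1 0.26 0.3; python3 go.py 0.47 0.205 0.26 0.3
```

```text
scene0 0.45 165 zmax 0.016 y -0.1 0.06
scene0 0.5 1369 zmax 0.098 y -0.15 0.07
scene0 0.55 996 zmax 0.109 y -0.14 0.13
scene0 0.6 839 zmax 0.141 y -0.13 0.08
scene0 0.65 216 zmax 0.227 y -0.01 0.03
side0 0.45 67 zmax 0.031 y -0.13 0.05
side0 0.5 592 zmax 0.098 y -0.15 0.05
side0 0.55 487 zmax 0.102 y -0.15 0.01
side0 0.6 386 zmax 0.143 y -0.15 0.03
side0 0.65 129 zmax 0.227 y -0.14 0.02
[ 0.40942129 -0.3331579   0.2767073 ] [ 3.1358741  -0.00344295  0.04058135] [-0.81  0.07  0.21  1.71 -0.    2.29]
units [ 0.317 -3.6    0.12 ] turn [ 0.012 -0.005 -0.495]
units [ 0.686 -4.461  0.116] turn [ 0.012 -0.005 -0.495]
```

>>> drive_tool([
  [[0,-0.3,0,0,0,-0.22,0.3],[0,-0.6,0,0,0,-0.44,0.3],[0,-0.9,0,0,0,-0.66,0.3],[0,-1.0,0,0,0,-0.88,0.3],[0,-1.0,0,0,0,-1,0.3]],
])

```text
clock: 10.5
eef_pos: [0.4051, -0.2094, 0.2741]
orientation: [3.14, -0.002, 0.575]
force: [-0.7, -0.6, 0.1]
opening: 0.06
gripper_force: 0.0
```

```bash
python3 go.py .40 .14 .27 .75
```

```text
units [ 1.548 -2.466  0.032] turn [ 0.004 -0.003 -0.334]
```

>>> drive_tool([
  [[0.17,-0.27,0,0,0,-0.1,0.3],[0.34,-0.54,0,0,0,-0.2,0.3],[0.51,-0.81,0,0,0,-0.33,0.3],[0.51,-0.81,0,0,0,-0.33,0.3]],
])

```text
clock: 10.83
eef_pos: [0.4043, -0.0921, 0.2739]
orientation: [-3.141, -0.004, 0.748]
force: [1.2, 0.0, -0.3]
opening: 0.0599
gripper_force: 0.0
```

>>> drive_tool([
  [[0.12,-0.3,0,0,0,0,0.3],[0.24,-0.6,0,0,0,0,0.3],[0.37,-0.9,0,0,0,0,0.3],[0.37,-0.92,0,0,0,0,0.3]],
])

```text
clock: 11.17
eef_pos: [0.3612, 0.0185, 0.2737]
orientation: [-3.141, -0.003, 0.746]
force: [0.2, -0.2, 0.8]
opening: 0.0596
gripper_force: 0.0
```

>>> drive_tool([
  [[0.12,-0.3,0,0,0,0,0.3],[0.24,-0.6,0,0,0,0,0.3],[0.37,-0.9,0,0,0,0,0.3],[0.37,-0.92,0,0,0,0,0.3],[0.37,-0.92,0,0,0,0,0.3],[0.37,-0.92,0,0,0,0,0.3]],
])

```text
clock: 11.67
eef_pos: [0.3219, 0.1251, 0.2727]
orientation: [3.14, -0.001, 0.74]
force: [0.3, -0.5, -0.1]
opening: 0.0596
gripper_force: 0.0
```

Run:
```python
from h import *
s=sense();print(s['eef_pos'],s['orientation'],s['joints'].round(2),s['clock'])
p,d,P=save('wrist','w4')
X=cloud(d,P);print(X.shape)
h=(X[...,2]>.012)&(X[...,2]<.07)&(X[...,1]>.12)&(X[...,1]<.3)&(X[...,0]<.55)&(X[...,0]>.4)
n,l,s,c=cv2.connectedComponentsWithStats(h.astype(np.uint8))
for i in range(1,n):
    if s[i,4]>60: Q=X[l==i]; print(s[i],np.nanmean(Q,0).round(4),cv2.minAreaRect(Q[:,:2].astype(np.float32)*1000),np.percentile(Q[:,2],99))
```

```text
[0.32194602 0.12510701 0.27267494] [ 3.14002095e+00 -6.88767964e-04  7.40421006e-01] [ 0.18 -0.4  -0.21  1.76 -0.    2.58] 11.6667
(400, 640, 3)
[340  13  35  27 851] [0.4708 0.2019 0.0267] ((473.3556213378906, 201.99436950683594), (26.582073211669922, 38.54821014404297), 43.2315559387207) 0.05872709685383862
```

View pics/w4.png

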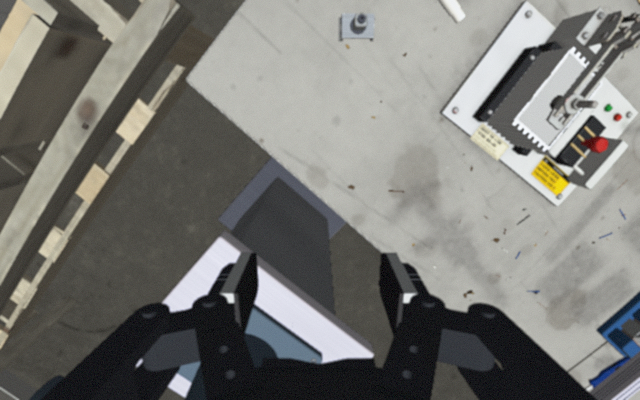

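The clip is at (357,27) in the picture, with its lips running across the picture. Its yaw is about 43° and its centre about (0.473,0.202).

```bash
python3 go.py .472 .202 .165 .754
```

```text
units [1.357 0.362 0.897] turn [ 0.002 -0.001 -0.03 ]
```

>>> drive_tool([
  [[0.25,0.08,0.15,0,0,-0.02,0.3],[0.5,0.18,0.3,0,0,-0.03,0.3],[0.7,0.18,0.45,0,0,-0.03,0.3],[0.7,0.18,0.45,0,0,-0.03,0.3]],
])

```text
clock: 12.05
eef_pos: [0.3999, 0.1651, 0.2131]
orientation: [-3.138, 0.005, 0.752]
force: [-0.9, -0.6, -0.7]
opening: 0.0598
gripper_force: 0.0
```

>>> drive_tool([
  [[0.25,0.08,0.15,0,0,0,0.3],[0.5,0.18,0.3,0,0,0,0.3],[0.66,0.18,0.45,0,0,0,0.3],[0.66,0.18,0.45,0,0,0,0.3],[0.66,0.18,0.45,0,0,0,0.3],[0.66,0.18,0.45,0,0,0,0.3]],
])

```text
clock: 12.55
eef_pos: [0.4707, 0.203, 0.1648]
orientation: [3.142, 0.001, 0.753]
force: [0.3, -0.2, -0.7]
opening: 0.06
gripper_force: 0.0
```

```bash
cat > clip.py <<'E'
from h import *
s=sense();print(s['eef_pos'],s['orientation'],s['joints'].round(2),s['clock'])
p,d,P=save('wrist','w5')
X=cloud(d,P)
for lo,hi in((.012,.04),(.028,.07),(.044,.07)):
    h=(X[...,2]>lo)&(X[...,2]<hi)&(abs(X[...,1]-.202)<.05)&(abs(X[...,0]-.473)<.05)
    Q=X[h]; print(lo,len(Q),np.nanmedian(Q,0).round(4),cv2.minAreaRect(Q[:,:2].astype(np.float32)*1000),np.percentile(Q[:,2],99))
cv2.imwrite('pics/c5.png',cv2.resize(p[80:380,170:470,::-1],(600,600)))
E
python3 clip.py
```

```text
[0.47069811 0.20295179 0.16475279] [3.14153246e+00 8.27235055e-04 7.52844116e-01] [ 0.28  0.01 -0.07  1.49 -0.    2.67] 12.55
0.012 877 [0.4772 0.206  0.0211] ((474.37969970703125, 202.73388671875), (25.821565628051758, 38.31785583496094), 43.23323059082031) 0.03895713918778788
0.028 285 [0.476  0.2047 0.0474] ((474.0269775390625, 202.83621215820312), (13.461989402770996, 12.538395881652832), 41.24679946899414) 0.06395341904602066
0.044 218 [0.4751 0.2039 0.0482] ((474.027099609375, 202.6958770751953), (13.55178451538086, 12.100683212280273), 43.005592346191406) 0.0642089275689018
```

View pics/c5.png

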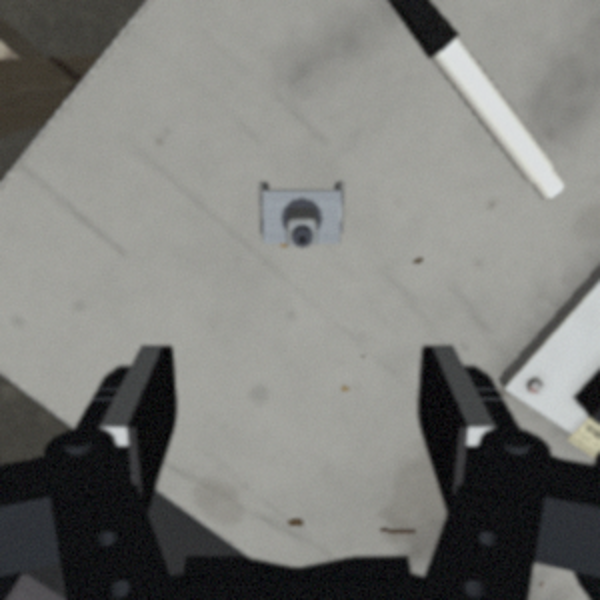

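The clip's gripper stands at about (301,225) in the crop, aligned with the tool. Its centre is (0.474,0.2028), yaw 0.754.

```bash
python3 go.py .474 .2028 .029 .7545
```

```text
units [0.015 0.02  1.137] turn [ 0.002 -0.001 -0.003]
```

>>> drive_tool([
  [[0.01,0.02,0.2,0,0,0,0.5],[0.015,0.02,0.4,0,0,0,0.5],[0.015,0.02,0.6,0,0,0,0.5],[0.015,0.02,0.6,0,0,0,0.5],[0.015,0.02,0.6,0,0,0,0.5],[0.015,0.02,0.6,0,0,0,0.5]],
])

```text
clock: 13.1
eef_pos: [0.4745, 0.204, 0.0945]
orientation: [3.14, -0.003, 0.755]
force: [0.2, -0.0, 1.0]
opening: 0.0426
gripper_force: 0.0
```

```bash
python3 go.py .474 .2028 .029 .7545
```

```text
units [-0.011  0.004  0.546] turn [ 0.003 -0.005  0.   ]
```

>>> drive_tool([
  [[-0.01,0,0.2,0,0,0,0.5],[-0.01,0,0.4,0,0,0,0.5],[-0.01,0,0.5,0,0,0,0.5],[-0.01,0,0.54,0,0,0,0.5],[-0.01,0,0.54,0,0,0,0.5],[-0.01,0,0.54,0,0,0,0.5]],
])

```text
clock: 13.6
eef_pos: [0.4737, 0.2036, 0.0287]
orientation: [3.141, -0.002, 0.755]
force: [1.0, -0.0, 0.2]
opening: 0.0426
gripper_force: 0.0
```

>>> drive_tool([
  [[0,0,0,0,0,0,0.65],[0,0,0,0,0,0,0.75],[0,0,0,0,0,0,0.85],[0,0,0,0,0,0,0.95],[0,0,0,0,0,0,1],[0,0,0,0,0,0,1],[0,0,0,0,0,0,1],[0,0,0,0,0,0,1]],
], grip_force=30)

```text
clock: 14.27
eef_pos: [0.4737, 0.2036, 0.0285]
orientation: [3.14, -0.002, 0.755]
force: [0.1, -0.2, 5.7]
opening: 0.012
gripper_force: 32.4
```

>>> drive_tool([
  [[0,0,-0.1,0,0,0,1],[0,0,-0.3,0,0,0,1],[0,0,-0.6,0,0,0,1],[0,0,-0.9,0,0,0,1],[0,0,-1,0,0,0,1]],
])

```text
clock: 14.68
eef_pos: [0.4749, 0.204, 0.1531]
orientation: [3.138, -0.007, 0.755]
force: [1.0, 0.2, 0.4]
opening: 0.0122
gripper_force: 31.7
```

>>> drive_tool([
  [[0,0,-0.3,0,0,0,1],[0,0,-0.6,0,0,0,1],[0,0,-0.9,0,0,0,1],[0,0,-1,0,0,0,1],[0,0,-1,0,0,0,1],[0,0,-1,0,0,0,1],[0,0,-1,0,0,0,1]],
])

```text
clock: 15.27
eef_pos: [0.4719, 0.2031, 0.2651]
orientation: [-3.14, 0.003, 0.755]
force: [-0.2, -0.3, -1.0]
opening: 0.0119
gripper_force: 31.7
```

Run:
```python
from h import *
s=sense();print(s['eef_pos'],s['orientation'],s['force'],s['opening'],s['clock'])
p,d,P=save('wrist','w6'); X=cloud(d,P)
c=p[130:400,150:490,::-1]; cv2.imwrite('pics/c6.png',cv2.resize(c,(755,600)))
m=np.zeros(d.shape,bool); m[200:400,270:370]=1; t=s['eef_pos']
m&=(abs(X[...,2]-t[2])<.035)&(np.hypot(X[...,0]-t[0],X[...,1]-t[1])<.04)
yaw=s['orientation'][2]; e=np.array([np.cos(yaw),np.sin(yaw)]); f=np.array([-e[1],e[0]])
Q=X[m]; R=np.c_[(Q[:,:2]-t[:2])@e,(Q[:,:2]-t[:2])@f,Q[:,2]-t[2]]
for z0 in np.arange(-.035,.035,.005):
    r=R[(R[:,2]>z0)&(R[:,2]<z0+.005)]
    if len(r)>5: print(z0.round(3),len(r),np.percentile(r,3,0).round(4),np.percentile(r,97,0).round(4))
```

```text
[0.47185572 0.20311783 0.26511982] [-3.13979219  0.00329303  0.75521142] [-0.15256513 -0.29120172 -1.02882696] 0.011929534226879404 15.2667
-0.03 100 [-0.0059 -0.0211 -0.0296] [ 0.0118  0.021  -0.0252]
-0.025 44 [ 0.0071 -0.0181 -0.0249] [ 0.0117  0.0187 -0.0209]
-0.02 47 [ 0.0044 -0.0193 -0.0199] [ 0.0119  0.0192 -0.0152]
-0.015 154 [ 0.0028 -0.0182 -0.0146] [ 0.012   0.0181 -0.01  ]
-0.01 1020 [ 0.0016 -0.0176 -0.0099] [ 0.0117  0.0174 -0.0057]
-0.005 87 [ 0.0045 -0.0055 -0.0048] [ 0.0066  0.0052 -0.0002]
0.0 232 [ 0.0043 -0.0122  0.0002] [0.0116 0.0118 0.0049]
0.005 378 [ 0.0044 -0.0177  0.0052] [0.0117 0.0176 0.0099]
0.01 470 [ 0.0044 -0.0184  0.0101] [0.0117 0.0184 0.0149]
0.015 739 [-0.0062 -0.0179  0.0151] [0.0117 0.0177 0.0197]
0.02 692 [-0.0033 -0.0181  0.0202] [0.0118 0.0181 0.0249]
0.025 471 [-0.0061 -0.0186  0.0251] [0.0121 0.0189 0.0298]
0.03 378 [-0.002  -0.0121  0.0302] [0.0124 0.0122 0.0349]
```

View pics/c6.png

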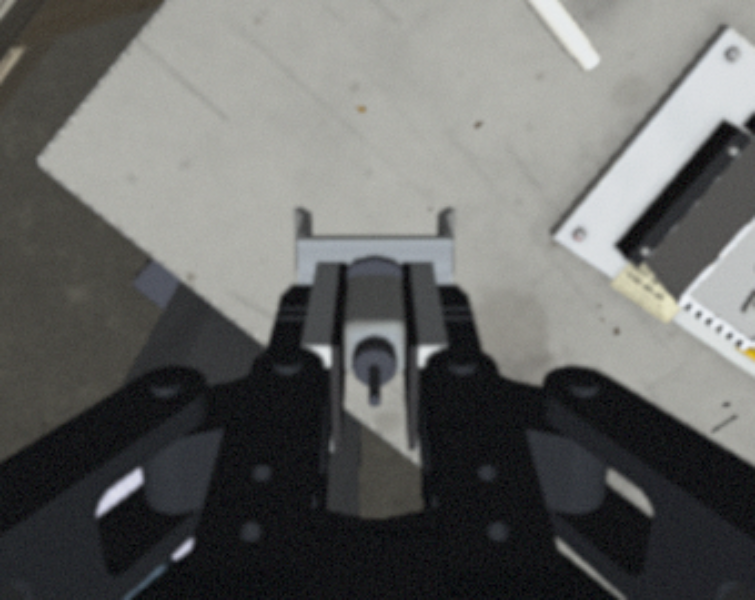

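The clip is held upright and straight: the roof is at (375,255) in the crop, with legs at (303,225) and (447,225). The leg tips are 29 mm below the TCP. I carry it back by the same route.

```bash
python3 go.py .38 -.04 .27 .755
```

```text
units [-1.944  0.951 -0.039] turn [-0.004  0.008  0.   ]
```

>>> drive_tool([
  [[-0.2,0.1,0,0,0,0,1],[-0.45,0.22,0,0,0,0,1],[-0.7,0.35,0,0,0,0,1],[-0.97,0.475,0,0,0,0,1]],
])

```text
clock: 15.65
eef_pos: [0.4254, 0.0812, 0.2645]
orientation: [-3.139, 0.004, 0.757]
force: [1.1, -1.7, -0.1]
opening: 0.0118
gripper_force: 31.7
```

>>> drive_tool([
  [[-0.25,0.12,0,0,0,0,1],[-0.5,0.25,0,0,0,0,1],[-0.75,0.37,0,0,0,0,1],[-0.97,0.475,0,0,0,0,1]],
])

```text
clock: 15.98
eef_pos: [0.3793, -0.0405, 0.2649]
orientation: [-3.138, 0.002, 0.755]
force: [0.3, 0.2, -0.9]
opening: 0.0122
gripper_force: 31.7
```

>>> drive_tool([
  [[-0.15,0.25,0,0,0,0.15,1],[-0.3,0.5,0,0,0,0.3,1],[-0.45,0.7,0,0,0,0.5,1],[-0.56,0.84,0,0,0,0.68,1],[-0.56,0.84,0,0,0,0.68,1],[-0.56,0.84,0,0,0,0.68,1]],
])

```text
clock: 16.48
eef_pos: [0.4004, -0.159, 0.2648]
orientation: [-3.137, 0.003, 0.398]
force: [0.4, 0.3, -1.3]
opening: 0.0119
gripper_force: 31.7
```

```bash
python3 go.py .42 -.28 .24 .045;python3 go.py .4773 -.4488 .14 .045
```

```text
units [-0.239  0.994  0.203] turn [-0.007  0.007  0.673]
units [-0.341  2.48   1.03 ] turn [-0.007  0.007  0.673]
```

>>> drive_tool([
  [[-0.06,0.25,0,0,0,0.15,1],[-0.12,0.5,0,0,0,0.3,1],[-0.18,0.75,0,0,0,0.5,1],[-0.24,0.99,0,-0.007,0.007,0.673,1],[-0.24,0.99,0,-0.007,0.007,0.673,1],[-0.24,0.99,0,-0.007,0.007,0.673,1]],
])

```text
clock: 16.98
eef_pos: [0.4207, -0.2787, 0.2656]
orientation: [-3.141, -0.002, 0.048]
force: [0.4, -0.5, -0.9]
opening: 0.0122
gripper_force: 31.7
```

```bash
python3 go.py .4773 -.4488 .18 .045
```

```text
units [0.402 1.439 0.714] turn [-0.    -0.003  0.005]
```

>>> drive_tool([
  [[0.06,0.22,0.1,0,0,0,1],[0.12,0.45,0.2,0,0,0,1],[0.2,0.72,0.35,0,0,0,1],[0.2,0.72,0.35,0,0,0,1]],
])

```text
clock: 17.32
eef_pos: [0.4493, -0.3658, 0.2187]
orientation: [-3.14, 0.002, 0.048]
force: [-0.2, -0.1, -2.1]
opening: 0.012
gripper_force: 31.7
```

>>> drive_tool([
  [[0.06,0.22,0.1,0,0,0,1],[0.12,0.45,0.2,0,0,0,1],[0.2,0.72,0.35,0,0,0,1],[0.2,0.72,0.35,0,0,0,1],[0.2,0.72,0.35,0,0,0,1],[0.2,0.72,0.35,0,0,0,1]],
])

```text
clock: 17.82
eef_pos: [0.4777, -0.4477, 0.1838]
orientation: [3.141, -0.003, 0.049]
force: [0.5, 0.1, -0.6]
opening: 0.0121
gripper_force: 31.7
```

```bash
cat > lam.py <<'E'
from h import *
s=sense();print(s['eef_pos'],s['orientation'],s['clock'])
p,d,P=save('wrist','w7'); X=cloud(d,P)
m=(abs(X[...,1]+.448)<.03)&(X[...,2]>.07)&(X[...,2]<.1)&(X[...,0]>.5)&(X[...,0]<.64)
q=X[m]; c=np.polyfit(q[:,0],q[:,2],1); print('slope deg',np.degrees(c[0]),'z',np.polyval(c,.4768))
# lamp centreline from row-wise edges of mask
L=[]
for v in range(0,400,5):
    u=np.where(m[v])[0]
    if len(u)>15: L.append(((u.min()+u.max())/2,v,len(u)))
L=np.array(L); W=onplane(P,L[:,:2],.085); y=np.polyfit(W[:,0],W[:,1],1); print('yaw',y[0],'y at .4773',np.polyval(y,.4773),W[[0,-1]].round(4).tolist())
E
python3 lam.py;python3 go.py .4773 -.4488 .14 .045
```

```text
[ 0.47765717 -0.44770069  0.18378201] [ 3.14111805 -0.00317495  0.04902904] 17.8167
slope deg -0.06758048094876423 z 0.08579045117659112
yaw 0.04938404386507641 y at .4773 -0.45021929146630213 [[0.6252, -0.4432, 0.085], [0.5028, -0.4488, 0.085]]
units [-0.008  0.005  0.378] turn [ 0.005 -0.009  0.008]
```

The lamp is still level, with its centreline at y≈-0.450 and yaw 0.049. I correct for that and lower.

>>> drive_tool([
  [[-0.005,0.01,0.15,0,0,0,1],[-0.01,0.018,0.3,0,0,0,1],[-0.01,0.018,0.4,0,0,0,1],[-0.01,0.018,0.45,0,0,0,1],[-0.01,0.018,0.45,0,0,0,1],[-0.01,0.018,0.45,0,0,0,1]],
])

```text
clock: 18.37
eef_pos: [0.4768, -0.4518, 0.131]
orientation: [3.138, -0.005, 0.047]
force: [0.8, -0.1, -0.7]
opening: 0.0125
gripper_force: 31.7
```

```bash
python3 lam.py; python3 go.py .4773 -.450 .097 .049
python3 - <<'E'
import cv2; i=cv2.imread('pics/w7.png'); cv2.imwrite('pics/c7.png',cv2.resize(i[150:350,220:420],(600,600)))
E
```

```text
[ 0.47679914 -0.45178228  0.13098832] [ 3.1381302  -0.00476062  0.04744318] 18.3667
slope deg -0.07964889115359099 z 0.08468257645168877
yaw 0.049184565394886234 y at .4773 -0.4501788621159745 [[0.6086, -0.4438, 0.085], [0.5007, -0.4489, 0.085]]
units [ 0.001 -0.02   0.288] turn [ 0.009 -0.011 -0.003]
```

View pics/c7.png

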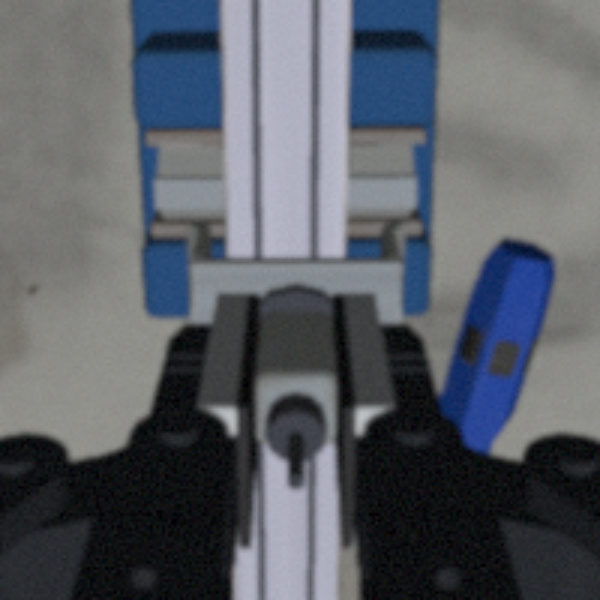

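In the crop the clip spans x 192–403 (centre 297), while the lamp's centre is at x≈288. That is about 2 mm to the right, which agrees with the numbers, so I shift and then lower.

>>> drive_tool([
  [[0,-0.01,0,0.009,-0.011,0,1],[0,-0.018,0.03,0.009,-0.011,0,1],[0,-0.018,0.06,0.009,-0.011,0,1],[0,-0.018,0.08,0.009,-0.011,0,1],[0,-0.018,0.08,0.009,-0.011,0,1],[0,-0.018,0.08,0.009,-0.011,0,1]],
])

```text
clock: 18.92
eef_pos: [0.4764, -0.45, 0.1198]
orientation: [-3.139, 0.002, 0.047]
force: [-0.2, -0.8, -0.2]
opening: 0.0126
gripper_force: 31.7
```

```bash
python3 lam.py; python3 go.py .4773 -.450 .097 .049
python3 - <<'E'
from h import *
z=np.load('pics/w7.npz');p=z['p'].astype(int)
a=p[150:260,265:295].mean(2); 
# ridge flat rows at left/right of lamp
for u in (276,278,350,353): print(u,p[195:235,u-1:u+2].mean((1,2)).round().astype(int).tolist())
print(onplane(z,[(276,v) for v in(205,215,225)]+[(352,v) for v in(205,215,225)],.055).round(4).tolist())
# clip roof row and lamp edges
for v in (225,228,240): 
    print(v,p[v,260:370].mean(1).round().astype(int).tolist())
E
```

```text
[ 0.47639036 -0.45000826  0.11982455] [-3.13903855e+00  2.12376500e-03  4.67210940e-02] 18.9167
slope deg -0.11944717155666741 z 0.08443824985508751
yaw 0.05306026426192962 y at .4773 -0.4500691996785426 [[0.6042, -0.4437, 0.085], [0.5003, -0.4512, 0.085]]
units [ 0.008 -0.     0.192] turn [-0.004  0.004 -0.004]
276 [66, 75, 99, 114, 116, 115, 115, 116, 124, 128, 126, 123, 123, 126, 125, 127, 123, 113, 114, 135, 147, 146, 148, 146, 145, 146, 145, 145, 143, 133, 117, 100, 77, 78, 99, 114, 119, 112, 92, 60]
278 [68, 76, 98, 114, 118, 114, 112, 113, 122, 127, 129, 125, 124, 124, 125, 125, 121, 108, 112, 136, 146, 147, 146, 146, 147, 144, 146, 146, 144, 135, 123, 106, 84, 78, 101, 115, 119, 112, 91, 62]
350 [66, 82, 106, 118, 122, 123, 126, 128, 129, 127, 125, 126, 125, 128, 127, 125, 113, 102, 119, 142, 150, 148, 149, 148, 147, 148, 148, 139, 119, 88, 67, 69, 71, 70, 68, 64, 61, 61, 58, 62]
353 [64, 82, 107, 117, 120, 119, 124, 126, 127, 127, 126, 127, 126, 126, 127, 125, 113, 104, 120, 143, 149, 149, 148, 149, 147, 150, 148, 139, 119, 94, 99, 109, 111, 111, 113, 108, 107, 102, 93, 87]

[... 1006 characters left out ...]
169, 185, 187, 185, 186, 186, 187, 191, 186, 160, 114, 83, 85, 88, 88, 83, 73, 61, 58, 59, 64, 88, 107, 113, 111, 98, 88, 88, 85, 87, 87, 87, 89, 83, 85, 81, 69, 82, 99, 124]
240 [132, 133, 137, 139, 138, 140, 140, 126, 91, 75, 75, 79, 75, 80, 81, 80, 81, 79, 81, 80, 82, 81, 93, 116, 139, 147, 142, 143, 146, 144, 146, 144, 144, 143, 144, 145, 146, 146, 145, 145, 144, 142, 141, 146, 143, 143, 146, 140, 145, 144, 147, 144, 146, 144, 142, 145, 145, 143, 143, 144, 143, 144, 146, 143, 144, 145, 145, 145, 145, 144, 142, 142, 145, 142, 143, 140, 140, 144, 141, 141, 143, 145, 144, 142, 141, 140, 141, 140, 143, 142, 141, 142, 140, 129, 107, 91, 77, 74, 81, 76, 77, 84, 79, 78, 78, 79, 76, 75, 87, 111]
```

>>> drive_tool([
  [[0.006,0,0.03,-0.004,0.004,0,1],[0.008,0,0.06,-0.004,0.004,0,1],[0.008,0,0.09,-0.004,0.004,0,1],[0.008,0,0.12,-0.004,0.004,0,1],[0.008,0,0.15,-0.004,0.004,0,1],[0.008,0,0.165,-0.004,0.004,0,1],[0.008,0,0.165,-0.004,0.004,0,1],[0.008,0,0.165,-0.004,0.004,0,1]],
])

```text
clock: 19.63
eef_pos: [0.4774, -0.45, 0.1003]
orientation: [-3.142, -0.0, 0.047]
force: [0.0, -0.2, 0.2]
opening: 0.0124
gripper_force: 31.7
```

```bash
python3 lam.py; python3 st.py 3|head -1; python3 go.py .4773 -.450 .097 .049
```

```text
[ 0.47742273 -0.44999958  0.1003305 ] [-3.14155996e+00 -2.69210620e-04  4.67762680e-02] 19.6333
slope deg -0.09554919429107162 z 0.08445182034995884
yaw 0.049052982891128166 y at .4773 -0.44968695196028985 [[0.6, -0.4438, 0.085], [0.5018, -0.4484, 0.085]]
[-0.28 -0.09 -0.5 ] [0.0222 0.0066 0.0015] [ 0.4777 -0.4503  0.101 ] [ 3.141e+00 -1.000e-03  4.700e-02] 0.012449377445599175 19.8333
units [-0.003 -0.003  0.033] turn [ 0.002 -0.002 -0.004]
```

>>> drive_tool([
  [[0,0,0.01,0,0,0,1],[0,0,0.02,0,0,0,1],[0,0,0.027,0,0,0,1],[0,0,0.027,0,0,0,1],[0,0,0.027,0,0,0,1]],
])

```text
clock: 20.25
eef_pos: [0.4775, -0.4501, 0.0973]
orientation: [3.141, -0.0, 0.047]
force: [0.1, 0.1, -1.3]
opening: 0.0123
gripper_force: 31.8
```

```bash
python3 st.py 4|head -1; python3 lam.py
```

```text
[-0.36  0.06 -0.98] [-0.0055 -0.0026  0.0081] [ 0.4775 -0.4501  0.0973] [ 3.141 -0.     0.047] 0.01214789409403035 20.45
[ 0.47751623 -0.45008277  0.09731546] [ 3.14133461e+00 -4.89116052e-04  4.67689489e-02] 20.45
slope deg -0.12629191849322113 z 0.08411825540370975
yaw 0.048030031131547905 y at .4773 -0.44946666512611927 [[0.599, -0.4438, 0.085], [0.5029, -0.4481, 0.085]]
```

>>> drive_tool([
  [[0,0,0.006,0,0,0,1],[0,0,0.006,0,0,0,1],[0,0,0.006,0,0,0,1]],
])

```text
clock: 20.75
eef_pos: [0.4777, -0.4502, 0.0972]
orientation: [3.141, -0.001, 0.047]
force: [-0.8, 0.1, 1.3]
opening: 0.012
gripper_force: 32.0
```

```bash
python3 st.py 4|head -1
```

```text
[-0.08  0.7   2.92] [ 0.2396  0.1292 -0.0232] [ 0.4777 -0.4502  0.0972] [ 3.141e+00 -1.000e-03  4.700e-02] 0.012009037371532338 20.95
```

>>> drive_tool([
  [[0,0,0.006,0,0,0,1],[0,0,0.006,0,0,0,1],[0,0,0.006,0,0,0,1]],
])

```text
clock: 21.2
eef_pos: [0.4778, -0.4502, 0.0972]
orientation: [3.14, -0.001, 0.047]
force: [-1.0, 2.2, 5.3]
opening: 0.0121
gripper_force: 32.5
```

```bash
python3 st.py 4|head -1; python3 lam.py
```

```text
[-0.67  1.56  5.85] [0.401  0.2425 0.0269] [ 0.4778 -0.4502  0.0972] [ 3.14e+00 -1.00e-03  4.70e-02] 0.012244103608141621 21.4
[ 0.47780211 -0.4502265   0.09718798] [ 3.14045267e+00 -1.49233210e-03  4.68916700e-02] 21.4
slope deg -0.5005453152272746 z 0.08412013564041812
yaw 0.05253967675018024 y at .4773 -0.4499101458646745 [[0.5993, -0.4437, 0.085], [0.5006, -0.4512, 0.085]]
```

It is in contact and seated, stopping at z=0.0972 with about 6 N. I'll back off that load and let go.

>>> drive_tool([
  [[0,0,-0.008,0,0,0,1],[0,0,-0.009,0,0,0,1],[0,0,-0.009,0,0,0,1],[0,0,-0.009,0,0,0,1]],
], grip_force=20)

```text
clock: 21.78
eef_pos: [0.4776, -0.4502, 0.0972]
orientation: [3.141, -0.001, 0.047]
force: [0.1, 1.5, 3.6]
opening: 0.0124
gripper_force: 32.2
```

>>> drive_tool([
  [[0,0,0,0,0,0,0.85],[0,0,0,0,0,0,0.8],[0,0,0,0,0,0,0.7],[0,0,0,0,0,0,0.6],[0,0,0,0,0,0,0.6],[0,0,0,0,0,0,0.6]],
])

```text
clock: 22.28
eef_pos: [0.4773, -0.45, 0.0965]
orientation: [-3.141, -0.0, 0.047]
force: [-0.3, 0.4, -0.4]
opening: 0.0344
gripper_force: 0.0
```

```bash
python3 st.py 4|head -1; python3 lam.py; python3 lam.py
python3 - <<'E'
import cv2; i=cv2.imread('pics/w7.png'); cv2.imwrite('pics/c8.png',cv2.resize(i[150:350,220:420],(600,600)))
E
```

```text
[ 0.26 -0.45 -0.02] [-0.0225  0.0285 -0.0068] [ 0.4775 -0.4501  0.0968] [ 3.141 -0.     0.047] 0.03388476739396768 22.4833
[ 0.47749196 -0.45011286  0.09693038] [ 3.14133652e+00 -4.79790636e-04  4.67306660e-02] 22.4833
slope deg -0.10137228394460981 z 0.08417501809451149
yaw 0.05258603259475007 y at .4773 -0.44989204325011656 [[0.5989, -0.4438, 0.085], [0.5005, -0.4516, 0.085]]
[ 0.47749506 -0.45013437  0.09700128] [ 3.14125645e+00 -5.29561354e-04  4.67403552e-02] 22.5333
slope deg -0.11567573751269815 z 0.08415661667459938
yaw 0.056743454779402513 y at .4773 -0.4502441320962989 [[0.5989, -0.4438, 0.085], [0.5006, -0.4541, 0.085]]
```

View pics/c8.png

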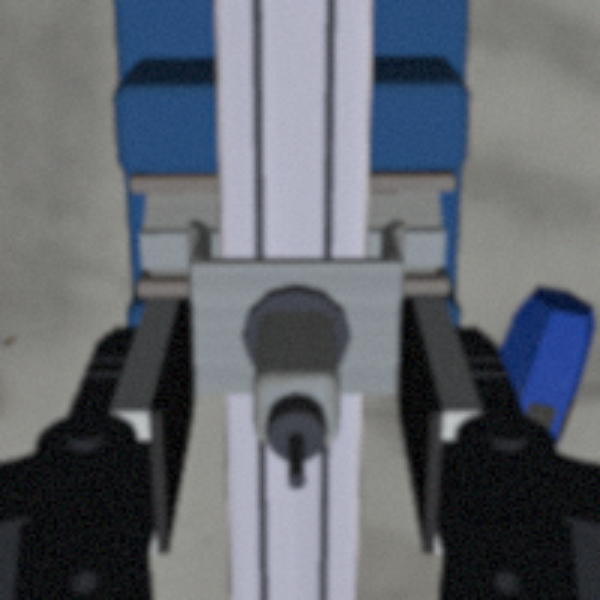

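The clip sits square over the lamp (roof x 192–403, lamp centre about 296), the fingers are clear of it and the lamp is level. I'll retreat upwards and verify.

>>> drive_tool([
  [[0,0,-0.1,0,0,0,0.6],[0,0,-0.25,0,0,0,0.6],[0,0,-0.5,0,0,0,0.6],[0,0,-0.75,0,0,0,0.6],[0,0,-1,0,0,0,0.6],[0,0,-1,0,0,0,0.6],[0,0,-1,0,0,0,0.6],[0,0,-1,0,0,0,0.6]],
])

```text
clock: 23.25
eef_pos: [0.4776, -0.4503, 0.2178]
orientation: [3.14, -0.001, 0.047]
force: [-0.5, -0.1, -1.3]
opening: 0.034
gripper_force: 0.0
```

```bash
python3 lam.py
python3 - <<'E'
from h import *
z=np.load('pics/w7.npz');X=cloud(z['d'],z)
m=(abs(X[...,0]-.477)<.04)&(abs(X[...,1]+.45)<.03)
for lo,hi in((.087,.096),(.104,.13)):
    q=X[m&(X[...,2]>lo)&(X[...,2]<hi)]; print(len(q),np.median(q,0).round(4),cv2.minAreaRect(q[:,:2].astype(np.float32)*1000),np.percentile(q[:,2],98).round(4))
s=sense();print(s['dq'].round(3),s['clock'])
E
```

```text
[ 0.477613   -0.45029643  0.21775607] [ 3.14026485e+00 -1.32674010e-03  4.67289558e-02] 23.25
slope deg -0.1788349041156422 z 0.08262040282434978
yaw 0.04855504528847397 y at .4773 -0.4488580820168651 [[0.6216, -0.4415, 0.085], [0.5035, -0.4474, 0.085]]
570 [ 0.48   -0.448   0.0877] ((476.34527587890625, -449.37725830078125), (25.219884872436523, 36.63740539550781), 2.6380953788757324) 0.093
270 [ 0.4786 -0.4494  0.1142] ((476.4476318359375, -449.5582275390625), (12.628039360046387, 12.393118858337402), 2.884209156036377) 0.1262
[-0.     0.014 -0.028 -0.003 -0.002 -0.001] 23.3
```

The lamp is level, and the clip is seated (origin 13.5 mm above the lamp's underside after correcting for depth bias) within about 1 mm of the edge.

```bash
python3 -c "
from station import *
print(sign_off())"
```

```text
the job is handed in; nothing more can be done
None
```

The lamp lies level across the edge with the clip seated about 1 mm from the edge's middle and the robot clear; I handed the job in at 23.3 s, and no verdict was returned.

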